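# Zero, load and tare the shop scale

## Robot

A 6-joint arm with a two-finger parallel gripper is mounted at the origin on the work surface. World frame = base frame: x ahead of the robot, y to its left, z up, the work surface at z = 0. Lengths are in m, angles in rad, forces in N, time in s.
With the tool pointing down it reaches from about 0.375 to 0.975 m from the base axis. Payload 3.8 kg.
Tool frame: the origin (TCP) lies midway between the tips of the shut fingers; the grasp point (between the pads) lies arm.pinch_z behind it (arm.pinch_z is the distance from the TCP to the grasp point, in m); z points along the fingers, x is the direction in which the jaws open and shut, and the axes are right-handed (so a half turn about z gives the same grasp; the last joint's range is limited). The gripper opens to 88 mm and grips with 3 to 60 N. Pads are 18 mm wide; open, the fingers measure 123 mm over their backs; the gripper's body (75 mm by 187 mm) begins 45 mm behind the grasp point.
Start: joints at [-1.165, 0.264, 1.604, -0, 1.274, -0.037], TCP at [0.289, -0.61, 0.239] pointing down, gripper open.
Joint ranges: [-2.63, 2.63], [-0.94, 2.18], [0.31, 2.57], [-1.31, 4.45], [0, 2.66], [-2.55, 2.55]. Speed limits (rad/s): [2.57, 2.57, 3.14, 3.14, 3.14, 3.14].

## Interface

Orientations are given as a rotation vector (axis times angle).
In Python, from bench import readout, eyes, order, arm gives the robot as it stands.
- The arm moves only by the shell command python3 -m handwheel 'ROWS' [FORCE]. ROWS is a JSON object of lists of equal length, an entry for each row: "translation": the shift along the tool's x, y, z in units of 40 mm (1.0 is 40 mm), a list of three; "angular": the turn, a rotation vector about the tool's x, y, z in units of 6 degrees (1.0 is 6 degrees), a list of three; "grip": the closure, from 0 (fully open) to 1 (shut). A call has 1 to 10 rows; each row shifts and turns the commanded pose from where the row before left it, along the tool's axes as they then stand; what a row does not reach is not made up. A row lasts 1/12 s, in which the tool goes at most 41.7 mm and 7.16 degrees, less where a joint would pass 70% of its speed; a pose out of reach is approached as far as the arm can. A call is refused whole if a number of a shift passes 1 or a number of a turn 1, either way. A call with a gripper value outside its range is refused whole. The fingers move at their own pace and stop on an object; FORCE is the grip in N (left out, the last holds). Time passes only in rows, so rows that do not move let the fingers close. It gives the time, the measured TCP pose, the force and the opening at its end, in the units of the state.
- readout.state(): the state, without advancing time (a new reading comes with each control period).
- eyes.camera(name): name is "scene" or "top" or "wrist"; returns a dict with "pixels" (480x640x3 uint8, red, green, blue), "range_z" (480x640 float32, m along the optical axis (not along the pixel's ray), 0 where there is no reading), "camera_matrix" (3x3 intrinsics, pixels), "distortion" ([k1, k2, p1, p2, k3] as OpenCV has them; the pictures are not rectified), "rvec" (rotation vector, rad) and "tvec" (3), from world to camera coordinates, as OpenCV has them. Camera axes: x right, y down, z forward; pixel columns grow to the right and rows downward; lengths in m; the calibration is good to about 2 mm. A picture is of the moment at which its call begins.
- order.job_done(): hands the job in, once; it reports no verdict.
The state is a dict: "time_s": time; "joint_positions": joint angles; "qvel": joint speeds; "joint_torque": joint torques, N m; "position": TCP position; "eef_rot": TCP orientation; "wrist_force": force on the tool from outside, world axes, zero at the start; "ft_torque": the same for the moment, N m; "grip_width": finger opening in m.
Only numpy, scipy, OpenCV 4.12 (cv2) and the standard library are available. Lean on these libraries where they do the work, as an engineer would, in place of code of your own. Each camera call takes 0.05 s, during which the arm holds its last target.

## Task

Set up the counter scale for selling from the tray. With the scale still empty, press the round key on the keypad fully down and let it up; then take the tray by its handle and stack it on the scale, all four posts fully home in the corner sockets before you let go; then press the long bar key, and last the square key, each fully down and let up again. Press one key at a time, never the triangular key, each key only at its turn (the bar and square keys not before the tray is in place, the round key not after), and leave the canister, jar and bowl where they are.

Things in the scene. Friction and masses are not known exactly. Their poses are not given: they have to be found in the camera images.
- round_key_top (a point): round key, 42 mm across (zero). Off-white plastic, on a flat black surround. The four keys sit at the corners of a 66 mm (terminal x) by 92 mm (terminal y) rectangle on the terminal (centred 6 mm towards -x of the terminal origin), in any arrangement: tell them apart by outline. This point is the middle of the key's top face, z up, 69 mm above the counter when the key is up; the cap stands 16 mm above its surround.
- round_key (a joint): travel of the round key in m: 0 is up, 0.007 is fully down (straight down). Spring: about 1.5 N starts it, 5 N holds it fully down, it comes back up by itself. It counts as pressed beyond 0.005 held for 0.1 s
- square_key_top (a point): square key, 36 mm by 36 mm (save). Off-white plastic, on a flat black surround. The four keys sit at the corners of a 66 mm (terminal x) by 92 mm (terminal y) rectangle on the terminal (centred 6 mm towards -x of the terminal origin), in any arrangement: tell them apart by outline. This point is the middle of the key's top face, z up, 69 mm above the counter when the key is up; the cap stands 16 mm above its surround.
- square_key (a joint): travel of the square key in m: 0 is up, 0.007 is fully down (straight down). Spring: about 1.5 N starts it, 5 N holds it fully down, it comes back up by itself. It counts as pressed beyond 0.005 held for 0.1 s
- bar_key_top (a point): long bar key, 24 mm by 66 mm, its length along the terminal's y axis (tare). Off-white plastic, on a flat black surround. The four keys sit at the corners of a 66 mm (terminal x) by 92 mm (terminal y) rectangle on the terminal (centred 6 mm towards -x of the terminal origin), in any arrangement: tell them apart by outline. This point is the middle of the key's top face, z up, 69 mm above the counter when the key is up; the cap stands 16 mm above its surround.
- bar_key (a joint): travel of the bar key in m: 0 is up, 0.007 is fully down (straight down). Spring: about 1.5 N starts it, 5 N holds it fully down, it comes back up by itself. It counts as pressed beyond 0.005 held for 0.1 s
- triangle_key_top (a point): triangular key, about 47 mm a side (clear; not used in this job). Off-white plastic, on a flat black surround. The four keys sit at the corners of a 66 mm (terminal x) by 92 mm (terminal y) rectangle on the terminal (centred 6 mm towards -x of the terminal origin), in any arrangement: tell them apart by outline. This point is the middle of the key's top face, z up, 69 mm above the counter when the key is up; the cap stands 16 mm above its surround.
- triangle_key (a joint): travel of the triangle key in m: 0 is up, 0.007 is fully down (straight down). Spring: about 1.5 N starts it, 5 N holds it fully down, it comes back up by itself. It counts as pressed beyond 0.005 held for 0.1 s
- terminal: keypad terminal of the counter scale, fixed: a grey flat box 190 mm (x) by 210 mm (y), 50 mm high, with a dark key field and, at its far (+x) end, a low black display bar 16 mm high. Origin on the counter under the key field (the box's middle is 10 mm further along +x), z up.
- scale: weighing base, fixed: grey box 220 mm (x) by 160 mm (y) with a steel platform, and on it an aluminium stacking frame with one upright square socket at each corner. Origin on the counter under its middle, z up. Socket centres lie at x = +-80 mm, y = +-50 mm; each socket is open at the top, 22 mm square inside, 34 mm outside, 35 mm deep; its rim is 100 mm and its floor 65 mm above the counter.
- scale_platform (a point): middle of the weighing platform, at the height of the socket floors (65 mm above the counter); axes as the scale's.
- tier: loose tray tier, 0.3 to 0.6 kg: shallow wooden tray 190 mm (x) by 130 mm (y), its floor underside 45 mm and its rim 69 mm above the post tips, standing on four steel corner posts 16 mm in diameter that taper to 8 mm over their lowest 12 mm. Post centres at x = +-80 mm, y = +-50 mm. Origin midway between the post tips, at tip height, z up. It fits the sockets either way round (half a turn); home, the post tips rest on the socket floors, so its origin is at scale_platform.
- tier_handle (a point): middle of the tier's wooden bar handle, 130 mm above the post tips over the tray's centre. The bar runs along the tier's x, 114 mm long, 14 mm wide (y), 20 mm high, with a 10 mm thick upright under it 50 mm to each side of this point; grip it across its width, from above.
- canister: bystander: cream tin with a brass cap, 76 mm diameter, 150 mm high, loose. Origin under its centre.
- jar: bystander: amber glass jar with a brass domed lid, 108 mm diameter, 142 mm high, loose. Origin under its centre.
- bowl: bystander: small copper bowl, 90 mm diameter, 40 mm high, loose. Origin under its centre.
Things that resemble listed ones, but are neither listed nor needed, are in the scene too. Leave any turquoise look-alike of the tier alone.

How it is judged:
By the outcome, as a careful person would: the job done as asked, in the order asked, and still so for the second after the job is handed in, with the robot touching nothing.
It also fails if it takes over 69 s, if anything falls off the work surface, if the arm or the gripper's body presses on something with over 40 N, if the wrist force passes 120 N, or if a joint passes its speed limit or range.

## Working session

There is one attempt and no reset: what is moved stays moved. The work goes in short steps, Python scripts to look and compute and a shell command to move; the robot and the scene stay as the last step left them, time stands still between calls to the robot, and variables do not carry over. Pictures are saved under pics/ and viewed, and the job is handed in when it is done.

```bash
mkdir -p pics; ls; python3 - <<'E'
from bench import readout, eyes, order, arm
import cv2,numpy as np
s=readout.state();print(s);print(arm.pinch_z)
for n in ["scene","top"]:
    c=eyes.camera(n);cv2.imwrite(f"pics/{n}0.png",c["pixels"][:,:,::-1]);np.savez(f"{n}0.npz",**c)
    print(n,c["camera_matrix"],c["distortion"],c["rvec"],c["tvec"])
E
```

```text
pics
{'time_s': 0.0, 'joint_positions': array([-1.16489776e+00,  2.64736883e-01,  1.60537121e+00,  1.42352512e-07,
        1.27369812e+00, -3.68915788e-02]), 'qvel': array([-7.26573308e-04,  3.49044336e-04,  6.94897713e-04,  6.16762849e-05,
        5.16484847e-04, -7.67803042e-04]), 'joint_torque': array([ 1.22722959e-03, -5.02112997e+01, -3.56871128e+01,  7.32520781e-02,
        2.96721468e-02, -1.54886916e-04]), 'position': array([ 0.28893415, -0.60924651,  0.23740048]), 'eef_rot': array([-2.65396998,  1.67874268,  0.00286671]), 'wrist_force': array([ 0.20586225, -0.24046762,  0.44986466]), 'ft_torque': array([-0.00329544, -0.0100892 ,  0.07932636]), 'grip_width': 0.08787425405326746}
0.0187
scene [[501.6380974    0.         315.62727911]
 [  0.         501.6380974  237.78282714]
 [  0.           0.           1.        ]] [0.00576852 0.         0.         0.         0.        ] [ 1.58780963  2.02715947 -0.76774785] [ 0.04403805 -0.31229455  1.60112078]
top [[507.10088546   0.         320.01782637]
 [  0.         507.10088546 227.01276792]
 [  0.           0.           1.        ]] [-0.14713211  0.          0.          0.          0.        ] [ 2.16151684 -2.16991434  0.08395751] [0.10907485 0.51009462 1.49291768]
```

View pics/scene0.png

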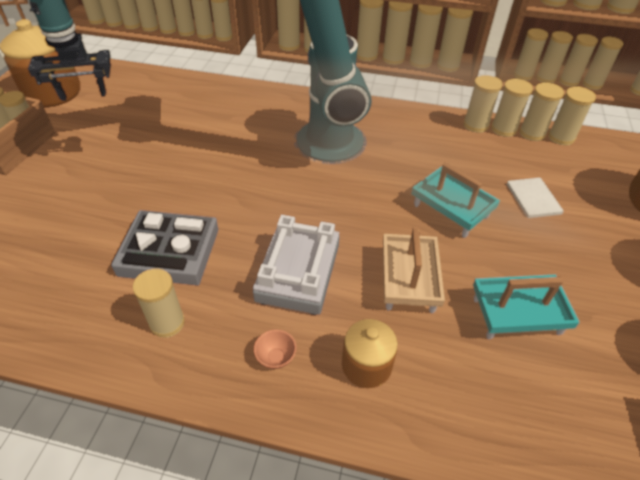

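View pics/top0.png

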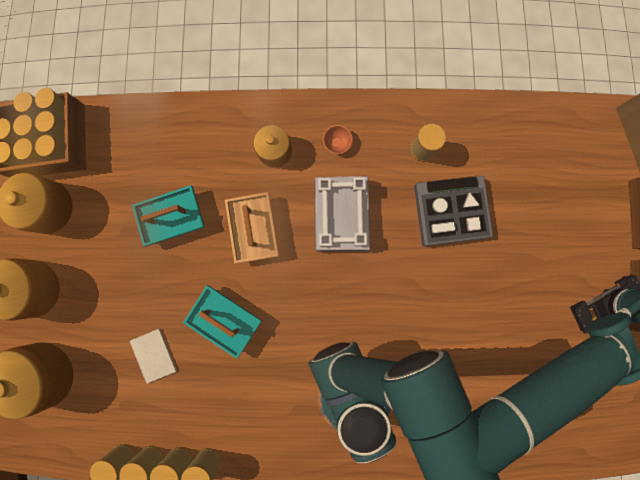

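The top image shows the terminal around (455,210): round key (440,205), triangle (470,200), bar (443,228) and square (473,224). The scale is at (342,214) and the wooden tier at (250,228), with turquoise look-alikes at (168,215) and (222,320). Next I'll measure these.

```bash
cat > h.py <<'E'
import numpy as np,cv2
def load(n): return dict(np.load(n))
def cloud(c):
    """world xyz per pixel HxWx3 (nan where none)"""
    K=c["camera_matrix"];d=c["distortion"];R,_=cv2.Rodrigues(c["rvec"]);t=c["tvec"].reshape(3)
    v,u=np.mgrid[0:480,0:640]
    p=cv2.undistortPoints(np.stack([u,v],-1).reshape(-1,1,2).astype(np.float64),K,d).reshape(480,640,2)
    z=c["range_z"].astype(float);z=np.where(z>0,z,np.nan)
    P=np.dstack([p*z[...,None],z])
    return (P-t)@R
def ray_at(c,uv,z):
    K=c["camera_matrix"];d=c["distortion"];R,_=cv2.Rodrigues(c["rvec"]);t=c["tvec"].reshape(3)
    p=cv2.undistortPoints(np.array(uv,float).reshape(-1,1,2),K,d).reshape(-1,2)
    D=np.c_[p,np.ones(len(p))]@R; o=-R.T@t
    return o+D*((z-o[2])/D[:,2])[:,None]
def proj(c,P):
    return cv2.projectPoints(np.array(P,float).reshape(-1,1,3),c["rvec"],c["tvec"],c["camera_matrix"],c["distortion"])[0].reshape(-1,2)
E
python3 - <<'E'
from h import *
for n in ["top0","scene0"]:
    c=load(n+".npz");W=cloud(c);im=c["pixels"]
    hi=im.astype(int)
    def rect(m,name):
        P=W[m];q=np.median(P,0)
        print(name,m.sum(),"med",q.round(4),end=" ")
        r=cv2.minAreaRect(P[:,:2].astype(np.float32)*1000);print(np.round(r[0],1),np.round(r[1],1),round(r[2],2))
    Z=W[...,2];X=W[...,0];Y=W[...,1]
    print("counter z",np.nanmedian(Z[(X>.4)&(X<.9)&(abs(Y)<.5)]))
    # keys: off-white, near terminal
    val=hi.min(2)
    m=(val>150)&(Z>.055)&(Z<.085)&(Y<-.1)&(X>.3)&(X<.9)
    k,l,s,ce=cv2.connectedComponentsWithStats(m.astype(np.uint8))
    for i in range(1,k):
        if s[i,4]>40: rect(l==i,f"key px{ce[i].round(1)}")
    m=(Z>.04)&(Z<.075)&(Y<-.1)&(X>.35)&(X<.85);
    k,l,s,ce=cv2.connectedComponentsWithStats(m.astype(np.uint8));i=1+np.argmax(s[1:,4]);rect(l==i,f"term{ce[i]}")
    m=(Z>.09)&(Z<.108)&(abs(Y)<.15)&(X>.35)&(X<.85)
    k,l,s,ce=cv2.connectedComponentsWithStats(m.astype(np.uint8))
    for i in range(1,k):
        if s[i,4]>15: rect(l==i,f"sock{ce[i]}")
    m=(Z>.118)&(Z<.14)&(Y>.05)&(Y<.4)&(X>.35)&(X<.85)
    k,l,s,ce=cv2.connectedComponentsWithStats(m.astype(np.uint8))
    for i in range(1,k):
        if s[i,4]>15: rect(l==i,f"handle{ce[i]}")
    m=(Z>.06)&(Z<.075)&(Y>.1)&(Y<.4)&(X>.35)&(X<.85)
    k,l,s,ce=cv2.connectedComponentsWithStats(m.astype(np.uint8))
    for i in range(1,k):
        if s[i,4]>15: rect(l==i,f"rim{ce[i]}")
c=load("top0.npz");cv2.imwrite("pics/crop.png",cv2.resize(c["pixels"][120:270,220:520,::-1],None,fx=2.6,fy=2.6,interpolation=cv2.INTER_CUBIC))
E
```

```text
counter z 0.001983045953006978
key px[470.4 201.1] 97 med [ 0.5789 -0.3359  0.0689] [ 579.5 -341.5] [34.9 39.6] 71.11
key px[439.9 204.9] 142 med [ 0.5699 -0.245   0.0687] [ 569.5 -245.3] [36.6 37.8] 4.95
key px[473.5 223.3] 126 med [ 0.516  -0.344   0.0687] [ 515.6 -344.2] [32.6 33.9] 6.93
key px[443.1 227.1] 151 med [ 0.5047 -0.2528  0.0688] [ 504.7 -253.2] [20.4 63.4] 5.88
term[453.99102003 209.72277228] 4343 med [ 0.5571 -0.291   0.0529] [ 560.  -293.8] [190.3 212.8] 6.6
sock[337.76243094 191.74033149] 362 med [0.6163 0.0797 0.0954] [576.3  42.1] [135.8 130.4] 1.79
sock[345.98219585 232.24925816] 337 med [0.478  0.0096 0.0958] [518.6  44.1] [133.3 128.7] 2.08
handle[270.80053908 140.94339623] 371 med [0.7478 0.2447 0.1229] [751.2 244.5] [73. 70.] 51.57
handle[248.09448819 224.64566929] 127 med [0.51  0.306 0.137] [507.1 307.7] [111.3  14.7] 10.05
rim[285.88888889 155.77777778] 18 med [0.7166 0.205  0.0681] [719.3 205.9] [ 7.9 44.3] 53.05
rim[271.95 162.6 ] 20 med [0.6984 0.2484 0.0664] [698.8 249.6] [44.2  6.1] 86.66
rim[318.71808511 214.03457447] 376 med [0.5452 0.1119 0.0648] [
[... 669 characters left out ...]
942] [549.2  43. ] [199.6 134.7] 0.67
handle[415.52352941 251.54117647] 170 med [0.5242 0.3077 0.1371] [509.3 308.3] [115.4  14.3] 9.73
handle[370.91213389 338.20781032] 717 med [0.7603 0.2477 0.123 ] [752.2 247.5] [70.5 66.5] 8.17
rim[325.00905797 266.61775362] 552 med [0.5556 0.1123 0.0655] [549.6 110.3] [218.3  21.5] 0.32
rim[413.04673913 271.19891304] 920 med [0.536  0.3197 0.0685] [507.6 308.9] [195.3 131.1] 9.4
rim[409.68181818 250.40909091] 22 med [0.4627 0.2982 0.0682] [462.1 297.5] [14.5  8.1] 61.07
rim[412.65517241 283.62068966] 29 med [0.5605 0.3159 0.0664] [559.1 314.7] [17.7  9.7] 61.5
rim[365.31818182 369.88068182] 176 med [0.8    0.249  0.0678] [789.  250.2] [ 36.6 101.2] 4.41
```

View pics/crop.png

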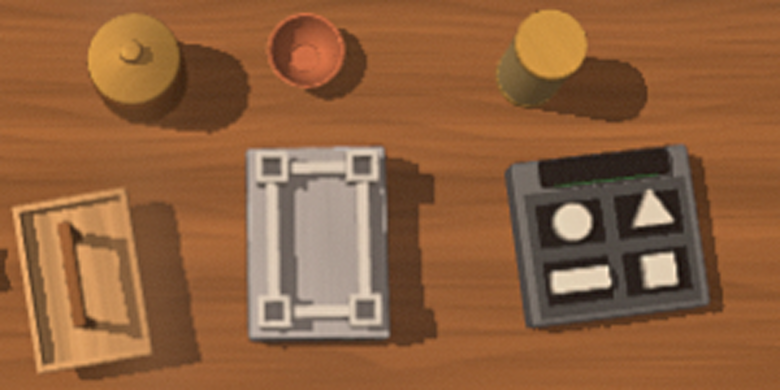

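```bash
cat > plan.py <<'E'
import numpy as np,sys
from scipy.spatial.transform import Rotation as Ro
from bench import readout
s=readout.state()
R=Ro.from_rotvec(s["eef_rot"]);M=R.as_matrix()
p=np.array(s["position"])
print("t",round(s["time_s"],2),"p",p.round(4),"jawyaw",round(np.degrees(np.arctan2(M[1,0],M[0,0])),2),"toolz",M[:,2].round(4),"F",s["wrist_force"].round(1),"w",round(s["grip_width"],4),"q",s["joint_positions"].round(3))
if len(sys.argv)>1:
    a=[float(x) for x in sys.argv[1:]]
    d=np.array(a[:3])-p
    # tool tilted-corrected: desired rotation, jaw yaw a[3]
    y=np.radians(a[3]);x=np.array([np.cos(y),np.sin(y),0]);z=np.array([0,0,-1.]);T=np.c_[x,np.cross(z,x),z]
    print("move in tool axes (units)",(M.T@d/.04).round(3),"turn units",(Ro.from_matrix(M.T@T).as_rotvec(degrees=True)/6).round(3),"move if turned first",(T.T@d/.04).round(3))
E
python3 plan.py 0.5708 -0.2453 0.12 -83.4
python3 - <<'E'
from h import *
for n in ["top0","scene0"]:
    c=load(n+".npz");W=cloud(c);Z=W[...,2];X=W[...,0];Y=W[...,1]
    m=(Z>.095)&(Z<.108)&(abs(Y-.04)<.12)&(X>.4)&(X<.72)
    P=W[m];print(n,m.sum());r=cv2.minAreaRect((P[:,:2]*1000).astype(np.float32));print(r)
    for z0,z1 in [(.05,.07)]:
        m=(Z>z0)&(Z<z1)&(abs(Y-.04)<.12)&(X>.4)&(X<.72);print(cv2.minAreaRect((W[m][:,:2]*1000).astype(np.float32)))
c=load("top0.npz");cv2.imwrite("pics/crop2.png",cv2.resize(c["pixels"][165:265,300:385,::-1],None,fx=6,fy=6,interpolation=cv2.INTER_CUBIC))
c=load("scene0.npz");cv2.imwrite("pics/crop3.png",cv2.resize(c["pixels"][205:315,245:350,::-1],None,fx=5.4,fy=5.4,interpolation=cv2.INTER_CUBIC))
E
```

```text
t 0.1 p [ 0.289  -0.6093  0.2375] jawyaw -64.63 toolz [-8.0e-04  1.8e-03 -1.0e+00] F [ 0.   0.3 -1. ] w 0.0879 q [-1.165  0.265  1.605 -0.     1.274 -0.037]
move in tool axes (units) [ -5.199 -10.266   2.949] turn units [2.000e-03 1.900e-02 3.128e+00] move if turned first [-8.231 -8.045  2.938]
top0 373
((548.613525390625, 42.54346466064453), (192.2899627685547, 129.92791748046875), 0.8430233597755432)
((546.6769409179688, 43.20261764526367), (218.5507354736328, 156.76109313964844), 0.9180880784988403)
scene0 571
((549.178955078125, 42.98508071899414), (199.6138916015625, 134.58822631835938), 0.7026392221450806)
((552.2222900390625, 43.743675231933594), (221.5218505859375, 158.87661743164062), 0.8745342493057251)
```

View pics/crop2.png

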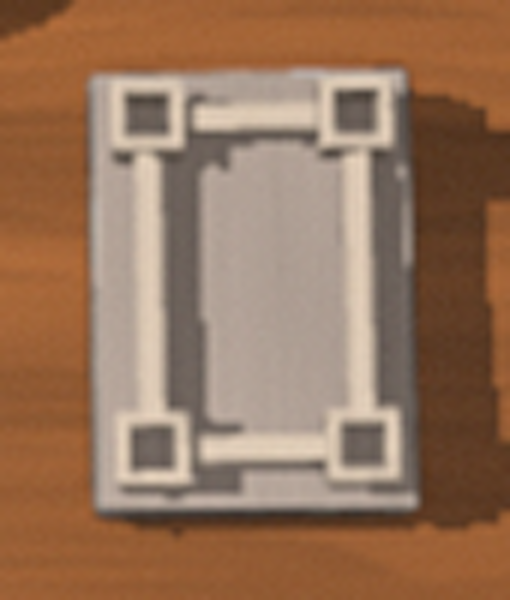

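View pics/crop3.png

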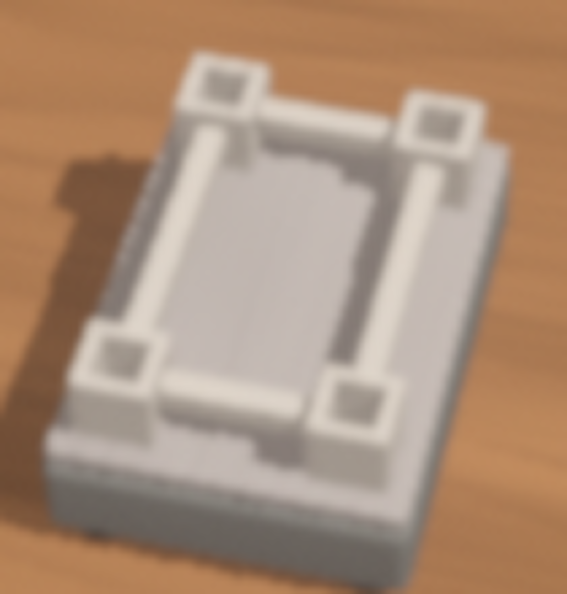

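```bash
python3 - <<'E'
from h import *
for n,off,f,px in [("top0",(300,165),6,[(149,114),(356,111),(155,449),(365,444)]),("scene0",(245,205),5.4,[(224,87),(440,124),(120,360),(355,405)])]:
    c=load(n+".npz")
    uv=[((x+.5)/f-.5+off[0],(y+.5)/f-.5+off[1]) for x,y in px]
    P=ray_at(c,uv,.1)[:,:2]*1000;print(n,P.round(1).tolist(),P.mean(0).round(1))
    # fit yaw
    Q=np.array([(a,b) for a in(80,-80) for b in(50,-50)]) if n=="top0" else np.array([(-80,-50),(-80,50),(80,-50),(80,50)])
    D=P-P.mean(0);print(np.degrees(np.arctan2((Q[:,0]*D[:,1]-Q[:,1]*D[:,0]).sum(),(Q*D).sum())))
E
```

```text
top0 [[628.6, 92.9], [629.5, -6.1], [468.0, 90.7], [469.9, -8.6]] [549.   42.2]
0.8381324703708513
scene0 [[469.9, -6.6], [468.3, 93.0], [630.7, -5.4], [629.6, 94.2]] [549.6  43.8]
0.5286769742393223
```

```bash
python3 -m handwheel '{"translation":[[-0.9,-0.9,0],[-0.9,-0.9,0],[-0.9,-0.9,0],[-0.9,-0.9,0],[-0.9,-0.9,0],[-0.9,-0.9,0],[-0.9,-0.9,0],[0,0,0]],"angular":[[0,0,1],[0,0,1],[0,0,1],[0,0,0.13],[0,0,0],[0,0,0],[0,0,0],[0,0,0]],"grip":[1,1,1,1,1,1,1,1]}' 20; python3 plan.py 0.5708 -0.2453 0.12 -83.4
```

```text
time_s: 0.77
position: [0.4497, -0.3608, 0.2383]
eef_rot: [-2.349, 2.081, 0.002]
wrist_force: [-0.4, -0.7, 0.4]
grip_width: 0.0372
t 0.77 p [ 0.4497 -0.3608  0.2383] jawyaw -83.09 toolz [ 0.0015  0.0034 -1.    ] F [-0.4 -0.7  0.4] w 0.0372 q [-0.721  0.08   1.819  0.004  1.244  0.727]
move in tool axes (units) [-2.494 -3.347  2.972] turn units [-0.018  0.031  0.052] move if turned first [-2.521 -3.339  2.958]
```

```bash
python3 -m handwheel '{"translation":[[-0.6,-0.85,0],[-0.65,-0.85,0.4],[-0.65,-0.85,0.8],[-0.6,-0.8,0.8],[0,0,0.9],[0,0,0],[0,0,0],[0,0,0]],"angular":[[0,0,0.05],[0,0,0],[0,0,0],[0,0,0],[0,0,0],[0,0,0],[0,0,0],[0,0,0]],"grip":[1,1,1,1,1,1,1,1]}'; python3 plan.py 0.5708 -0.2453 0.072 -83.4
python3 - <<'E'
from bench import eyes
import cv2
c=eyes.camera("scene");cv2.imwrite("pics/s1.png",cv2.resize(c["pixels"][120:340,60:300,::-1],None,fx=2.5,fy=2.5))
E
```

```text
time_s: 1.43
position: [0.5532, -0.2676, 0.1381]
eef_rot: [2.339, -2.097, 0.001]
wrist_force: [0.1, -0.3, 1.0]
grip_width: 0.0006
t 1.43 p [ 0.5532 -0.2676  0.1381] jawyaw -83.75 toolz [ 1.e-04 -4.e-04 -1.e+00] F [ 0.1 -0.3  1. ] w 0.0006 q [-0.491  0.231  1.838 -0.     1.072  0.971]
move in tool axes (units) [-0.506 -0.499  1.651] turn units [-0.001 -0.004 -0.058] move if turned first [-0.502 -0.502  1.652]
```

View pics/s1.png

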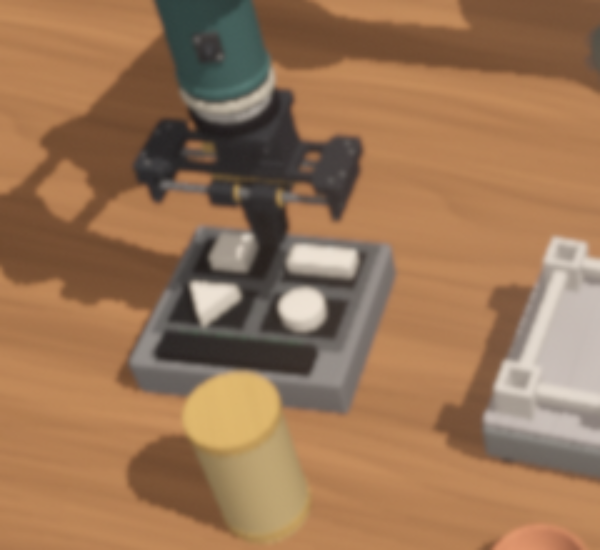

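The gripper is shut and still slightly short of the round key, which is at crop (302,308). The joint speed cap shortened the rows, so I'll continue with smaller ones.

```bash
python3 -m handwheel '{"translation":[[-0.25,-0.25,0.3],[-0.25,-0.25,0.3],[0,0,0.3],[0,0,0.3],[0,0,0.2],[0,0,0],[0,0,0]],"angular":[[0,0,0],[0,0,0],[0,0,0],[0,0,0],[0,0,0],[0,0,0],[0,0,0]],"grip":[1,1,1,1,1,1,1]}'; python3 plan.py 0.5708 -0.2453 0.063 -83.4
```

```text
time_s: 2.07
position: [0.57, -0.2443, 0.0797]
eef_rot: [2.339, -2.096, -0.004]
wrist_force: [0.4, 0.2, -0.5]
grip_width: 0.0005
t 2.07 p [ 0.57   -0.2443  0.0797] jawyaw -83.71 toolz [-0.0024  0.001  -1.    ] F [ 0.4  0.2 -0.5] w 0.0005 q [-0.445  0.305  1.865 -0.     0.975  1.016]
move in tool axes (units) [ 0.028 -0.019  0.418] turn units [ 0.022  0.012 -0.052] move if turned first [ 0.028 -0.018  0.418]
```

```bash
python3 -m handwheel '{"translation":[[0,0,0.1],[0,0,0.1],[0,0,0.1],[0,0,0.1],[0,0,0.02],[0,0,0],[0,0,0],[0,0,0]],"angular":[[0,0,0],[0,0,0],[0,0,0],[0,0,0],[0,0,0],[0,0,0],[0,0,0],[0,0,0]],"grip":[1,1,1,1,1,1,1,1]}'; python3 plan.py
```

```text
time_s: 2.73
position: [0.5713, -0.2449, 0.065]
eef_rot: [-2.34, 2.096, -0.002]
wrist_force: [0.6, -0.5, 3.6]
grip_width: 0.0007
t 2.73 p [ 0.5713 -0.2449  0.065 ] jawyaw -83.71 toolz [ 8.e-04 -6.e-04 -1.e+00] F [ 0.6 -0.5  3.6] w 0.0007 q [-0.445  0.322  1.873 -0.     0.945  1.016]
```

```bash
python3 -m handwheel '{"translation":[[0,0,0.05],[0,0,0.04],[0,0,0],[0,0,0]],"angular":[[0,0,0],[0,0,0],[0,0,0],[0,0,0]],"grip":[1,1,1,1]}'; python3 plan.py
```

```text
time_s: 3.07
position: [0.5714, -0.245, 0.0623]
eef_rot: [-2.34, 2.096, -0.002]
wrist_force: [-4.1, 1.0, 10.3]
grip_width: 0.0005
t 3.07 p [ 0.5714 -0.245   0.0623] jawyaw -83.71 toolz [ 8.e-04 -7.e-04 -1.e+00] F [-4.1  1.  10.3] w 0.0005 q [-0.445  0.326  1.874 -0.     0.941  1.016]
```

```bash
python3 -m handwheel '{"translation":[[0,0,0],[0,0,0],[0,0,-0.3],[0,0,-0.9],[0,0,-0.9],[0,0,-0.9],[0,0,-0.9],[0,0,-0.9],[0,0,0]],"angular":[[0,0,0],[0,0,0],[0,0,0],[0,0,0],[0,0,0],[0,0,0],[0,0,0],[0,0,0],[0,0,0]],"grip":[1,1,1,1,1,1,1,1,1]}'; python3 plan.py 0.508 0.308 0.25 -80.3
python3 - <<'E'
from bench import eyes
import cv2
from h import *
c=eyes.camera("scene");W=cloud(c);Z=W[...,2];X=W[...,0];Y=W[...,1]
for n,q in dict(r=(.571,-.2455),b=(.505,-.2533),s=(.516,-.3445),t=(.58,-.336)).items():
    m=(np.hypot(X-q[0],Y-q[1])<.009)&(Z<.08);print(n,m.sum(),np.median(Z[m]))
E
```

```text
time_s: 3.82
position: [0.5747, -0.246, 0.2621]
eef_rot: [-2.337, 2.093, -0.02]
wrist_force: [0.8, -0.7, 0.6]
grip_width: 0.0003
t 3.82 p [ 0.5747 -0.246   0.2621] jawyaw -83.71 toolz [ 0.0125 -0.0054 -0.9999] F [ 0.8 -0.7  0.6] w 0.0003 q [-0.445  0.148  1.699  0.     1.281  1.016]
move in tool axes (units) [-13.951   0.143   0.205] turn units [-0.111 -0.068 -0.567] move if turned first [-13.933  -0.689   0.302]
r 36 0.06983592325451227
b 26 0.06894938677903777
s 30 0.06925084229206052
t 31 0.06959366044414782
```

```bash
python3 -m handwheel '{"translation":[[-0.5,0,0],[-1,0,0],[-1,0,0],[-1,0,0],[-1,0,0],[-1,0,0],[-1,0,0],[-1,0,0],[-1,0,0],[-1,0,0]],"angular":[[0,0,-0.2],[0,0,-0.2],[0,0,-0.1],[0,0,0],[0,0,0],[0,0,0],[0,0,0],[0,0,0],[0,0,0],[0,0,0]],"grip":[1,1,1,0.5,0,0,0,0,0,0]}'; python3 -m handwheel '{"translation":[[-1,0,0],[-1,0,0],[-1,0,0],[-0.5,0,0],[0,0,0],[0,0,0],[0,0,0]],"angular":[[0,0,0],[0,0,0],[0,0,0],[0,0,0],[0,0,0],[0,0,0],[0,0,0]],"grip":[0,0,0,0,0,0,0]}'; python3 plan.py 0.508 0.308 0.18 -80.3
python3 - <<'E'
from bench import eyes
import cv2
c=eyes.camera("wrist");cv2.imwrite("pics/w1.png",c["pixels"][:,:,::-1])
np=__import__("numpy");np.savez("w1.npz",**c)
E
```

```text
time_s: 4.7
position: [0.5103, 0.1325, 0.2507]
eef_rot: [2.392, -2.033, -0.004]
wrist_force: [0.3, 0.6, 0.2]
grip_width: 0.0451
time_s: 5.28
position: [0.489, 0.2681, 0.2512]
eef_rot: [2.392, -2.032, -0.001]
wrist_force: [-0.7, 0.2, -0.5]
grip_width: 0.0879
t 5.28 p [0.489  0.2681 0.2512] jawyaw -80.69 toolz [-0.0023 -0.0017 -1.    ] F [-0.7  0.2 -0.5] w 0.0879 q [ 4.570e-01  3.600e-02  1.840e+00 -1.000e-03  1.268e+00  1.866e+00]
move in tool axes (units) [-0.91  -0.634  1.778] turn units [ 0.024 -0.013 -0.066] move if turned first [-0.903 -0.636  1.781]
```

View pics/w1.png

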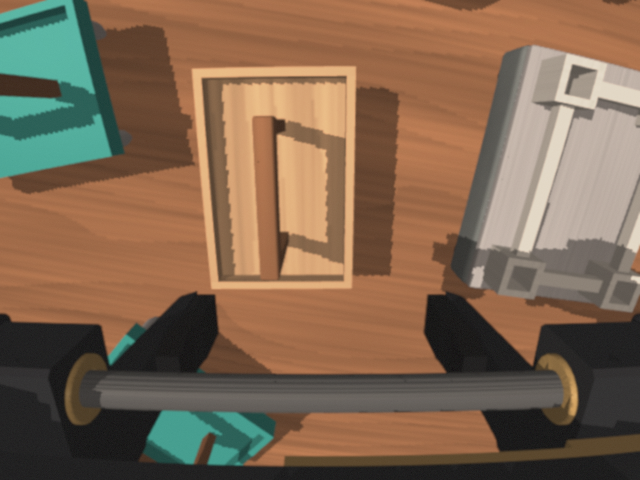

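The wrist image shows the wooden tier with its handle running from (264,118) to (270,278), and the scale to its right. I'll measure the tier from this view as well.

```bash
python3 - <<'E'
from h import *
c=load("w1.npz");W=cloud(c);Z=W[...,2];X=W[...,0];Y=W[...,1]
for a,b in [(.13,.147),(.06,.076)]:
    m=(Z>a)&(Z<b)&(Y>.2)&(Y<.42)&(X>.39)&(X<.64)
    k,l,s,ce=cv2.connectedComponentsWithStats(m.astype(np.uint8));i=1+np.argmax(s[1:,4]);m=l==i
    print(np.median(Z[m]),cv2.minAreaRect((W[m][:,:2]*1000).astype(np.float32)))
print(ray_at(c,[(264,117),(269.5,279)],.14))
E
```

```text
0.13934375384600584 ((507.43524169921875, 308.8164367675781), (112.45683288574219, 14.566924095153809), 9.181721687316895)
0.06836708728657497 ((507.052734375, 309.31842041015625), (190.85025024414062, 130.9232177734375), 9.381698608398438)
[[0.56244546 0.3166065  0.14      ]
 [0.45265419 0.29942376 0.14      ]]
```

```bash
python3 -m handwheel '{"translation":[[-0.45,-0.3,0.4],[-0.45,-0.35,0.7],[0,0,0.7],[0,0,0],[0,0,0]],"angular":[[0,0,0],[0,0,0],[0,0,0],[0,0,0],[0,0,0]],"grip":[0,0,0,0,0]}'; python3 plan.py 0.5075 0.3085 0.109 -80.6
```

```text
time_s: 5.75
position: [0.5084, 0.3065, 0.1786]
eef_rot: [2.388, -2.033, -0.003]
wrist_force: [0.6, -0.4, -0.2]
grip_width: 0.088
t 5.75 p [0.5084 0.3065 0.1786] jawyaw -80.81 toolz [-0.0049 -0.003  -1.    ] F [ 0.6 -0.4 -0.2] w 0.088 q [ 0.501  0.16   1.843 -0.     1.144  1.911]
move in tool axes (units) [-0.058  0.004  1.739] turn units [ 0.05  -0.021 -0.035] move if turned first [-0.054  0.013  1.739]
```

```bash
python3 -m handwheel '{"translation":[[-0.05,0,0.4],[0,0,0.5],[0,0,0.5],[0,0,0.35],[0,0,0],[0,0,0]],"angular":[[0,0,0],[0,0,0],[0,0,0],[0,0,0],[0,0,0],[0,0,0]],"grip":[0,0,0,0,0,0]}' 40; python3 plan.py 0.5075 0.3085 0.109 -80.6
python3 -m handwheel '{"translation":[[0,0,0],[0,0,0],[0,0,0],[0,0,0],[0,0,0],[0,0,0],[0,0,0],[0,0,0]],"angular":[[0,0,0],[0,0,0],[0,0,0],[0,0,0],[0,0,0],[0,0,0],[0,0,0],[0,0,0]],"grip":[1,1,1,1,1,1,1,1]}' 40;python3 plan.py 0.5075 0.3085 0.109 -80.6
```

```text
time_s: 6.25
position: [0.5099, 0.31, 0.1121]
eef_rot: [-2.392, 2.035, -0.001]
wrist_force: [0.4, 0.2, 0.5]
grip_width: 0.0881
t 6.25 p [0.5099 0.31   0.1121] jawyaw -80.78 toolz [ 7.e-04  3.e-04 -1.e+00] F [0.4 0.2 0.5] w 0.0881 q [ 0.505  0.226  1.897 -0.     1.017  1.915]
move in tool axes (units) [0.028 0.064 0.077] turn units [-0.007  0.001 -0.03 ] move if turned first [0.027 0.064 0.078]
time_s: 6.92
position: [0.5092, 0.3107, 0.1107]
eef_rot: [2.394, -2.034, -0.0]
wrist_force: [0.4, 0.9, 0.4]
grip_width: 0.0369
t 6.92 p [0.5092 0.3107 0.1107] jawyaw -80.7 toolz [-1.e-04 -1.e-04 -1.e+00] F [0.4 0.9 0.4] w 0.0369 q [0.506 0.228 1.898 0.    1.016 1.915]
move in tool axes (units) [0.048 0.05  0.042] turn units [ 0.001 -0.    -0.017] move if turned first [0.048 0.05  0.042]
```

```bash
python3 -m handwheel '{"translation":[[0,0,0],[0,0,0],[0,0,0],[0,0,0],[0,0,0],[0,0,0]],"angular":[[0,0,0],[0,0,0],[0,0,0],[0,0,0],[0,0,0],[0,0,0]],"grip":[1,1,1,1,1,1]}' 40;python3 plan.py 0.5075 0.3085 0.109 -80.6
```

```text
time_s: 7.42
position: [0.5093, 0.3103, 0.1107]
eef_rot: [2.394, -2.034, 0.001]
wrist_force: [0.1, -2.2, 0.3]
grip_width: 0.0133
t 7.42 p [0.5093 0.3103 0.1107] jawyaw -80.7 toolz [-1.e-04 -7.e-04 -1.e+00] F [ 0.1 -2.2  0.3] w 0.0133 q [ 5.060e-01  2.280e-01  1.898e+00 -1.000e-03  1.016e+00  1.915e+00]
move in tool axes (units) [0.036 0.051 0.042] turn units [ 0.002 -0.007 -0.017] move if turned first [0.036 0.051 0.042]
```

```bash
python3 -m handwheel '{"translation":[[0,0,-0.3],[0,0,-0.5],[0,0,-0.7],[0,0,-0.8],[0,0,-0.8],[0,0,-0.5],[0,0,0],[0,0,0]],"angular":[[0,0,0],[0,0,0],[0,0,0],[0,0,0],[0,0,0],[0,0,0],[0,0,0],[0,0,0]],"grip":[1,1,1,1,1,1,1,1]}';python3 plan.py 0.549 0.043 0.25 -89.25
```

```text
time_s: 8.08
position: [0.5096, 0.3112, 0.2558]
eef_rot: [-2.392, 2.032, -0.001]
wrist_force: [-0.3, 0.1, -5.0]
grip_width: 0.0135
t 8.08 p [0.5096 0.3112 0.2558] jawyaw -80.7 toolz [ 0.002   0.0017 -1.    ] F [-0.3  0.1 -5. ] w 0.0135 q [5.060e-01 1.060e-01 1.758e+00 1.000e-03 1.275e+00 1.915e+00]
move in tool axes (units) [6.777 0.11  0.136] turn units [-0.02   0.014  1.424] move if turned first [ 6.718 -0.898  0.145]
```

```bash
python3 -m handwheel '{"translation":[[0.3,0,0],[0.6,0,0],[0.9,0,0],[0.9,0,0],[0.9,0,0],[0.9,0,0],[0.9,0,0],[0.6,0,0],[0.3,0,0],[0.2,0,0]],"angular":[[0,0,0.15],[0,0,0.25],[0,0,0.25],[0,0,0.25],[0,0,0.25],[0,0,0.2],[0,0,0.1],[0,0,0],[0,0,0],[0,0,0]],"grip":[1,1,1,1,1,1,1,1,1,1]}';python3 -m handwheel '{"translation":[[0,0,0],[0,0,0],[0,0,0],[0,0,0],[0,0,0]],"angular":[[0,0,0],[0,0,0],[0,0,0],[0,0,0],[0,0,0]],"grip":[1,1,1,1,1]}';python3 plan.py 0.549 0.043 0.25 -89.25
python3 - <<'E'
from bench import eyes
import cv2
from h import *
for n in ["scene","top","wrist"]:
    c=eyes.camera(n);np.savez(n+"2.npz",**c);cv2.imwrite(f"pics/{n}2.png",c["pixels"][:,:,::-1])
    W=cloud(c);Z=W[...,2];X=W[...,0];Y=W[...,1]
    m=(abs(X-.549)<.14)&(abs(Y-.043)<.11)&(Z>.19)&(Z<.225)
    if m.sum()>50:
        k,l,s,ce=cv2.connectedComponentsWithStats(m.astype(np.uint8));i=1+np.argmax(s[1:,4]);m=l==i
        print(n,m.sum(),np.median(Z[m]),cv2.minAreaRect((W[m][:,:2]*1000).astype(np.float32)))
E
```

```text
time_s: 8.92
position: [0.5259, 0.0496, 0.2521]
eef_rot: [2.227, -2.211, -0.005]
wrist_force: [1.0, -0.2, -4.8]
grip_width: 0.0135
time_s: 9.33
position: [0.5276, 0.0529, 0.2548]
eef_rot: [-2.235, 2.208, 0.0]
wrist_force: [0.2, 0.1, -5.5]
grip_width: 0.0133
t 9.33 p [0.5276 0.0529 0.2548] jawyaw -89.31 toolz [ 0.e+00  3.e-04 -1.e+00] F [ 0.2  0.1 -5.5] w 0.0133 q [ 0.053 -0.021  1.892  0.     1.271  1.611]
move in tool axes (units) [ 0.253 -0.533  0.119] turn units [-0.     0.003 -0.01 ] move if turned first [ 0.253 -0.532  0.119]
scene 3547 0.19785683204210652 ((526.3192138671875, 52.366859436035156), (194.102783203125, 131.01014709472656), 0.6481345891952515)
top 1051 0.19753922586369202 ((472.1763916015625, 38.08784484863281), (83.87751007080078, 101.4599609375), 2.0169870853424072)
wrist 53221 0.19652195087423024 ((554.4915161132812, 52.741268157958984), (131.77291870117188, 131.1486358642578), 0.7559373378753662)
```

View pics/scene2.png

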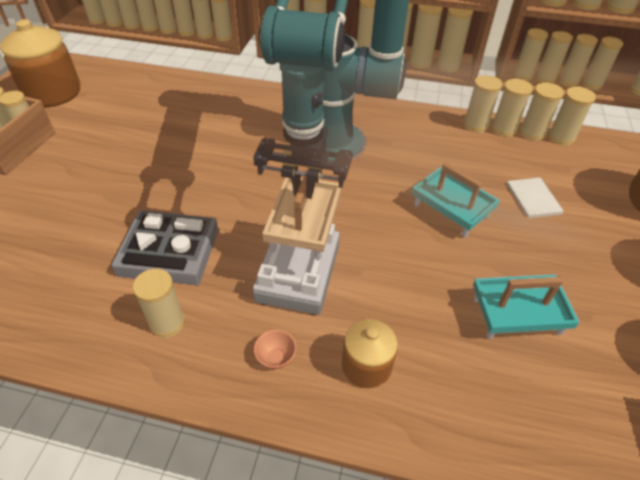

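View pics/wrist2.png

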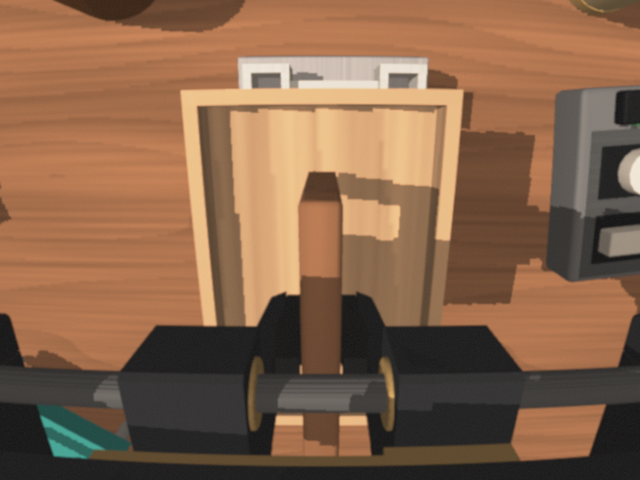

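```bash
python3 - <<'E'
from h import *
c=load("wrist2.npz")
print(ray_at(c,[(267,77),(403,77)],.1))
cv2.imwrite("pics/wc.png",cv2.resize(c["pixels"][40:110,220:450,::-1],None,fx=3.4,fy=3.4))
c=load("scene2.npz");W=cloud(c);Z=W[...,2];X=W[...,0]-.5263;Y=W[...,1]-.0524
a=np.radians(.65);x=X*np.cos(a)+Y*np.sin(a);y=-X*np.sin(a)+Y*np.cos(a)
m=(Z>.195)&(Z<.235)&(((abs(abs(x)-92.5e-3)<3e-3)&(abs(y)<.066))|((abs(abs(y)-62.5e-3)<3e-3)&(abs(x)<.096)))
A=np.c_[x[m],y[m],np.ones(m.sum())];b=Z[m]
for _ in range(4):
    s=np.linalg.lstsq(A,b,rcond=None)[0];r=b-A@s;k=abs(r)<3e-3;A,b=A[k],b[k]
print(len(b),s,np.degrees(s[:2]))
E
```

```text
[[ 0.63631644  0.09299813  0.1       ]
 [ 0.6376197  -0.00587786  0.1       ]]
215 [-0.02454823 -0.02092061  0.21075532] [-1.4065102  -1.19866251]
```

View pics/wc.png

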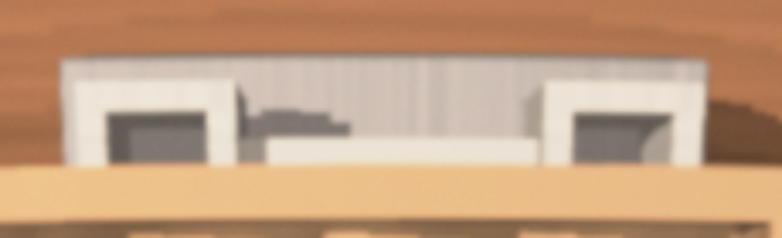

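```bash
python3 plan.py 0.5512 0.0433 0.235 -89.25
```

```text
t 9.48 p [0.5276 0.0524 0.2548] jawyaw -89.34 toolz [ 1.e-04  1.e-04 -1.e+00] F [ 0.   0.3 -4.8] w 0.0132 q [ 0.052 -0.021  1.892  0.     1.271  1.611]
move in tool axes (units) [ 0.233 -0.588  0.495] turn units [-0.001  0.001 -0.016] move if turned first [ 0.234 -0.588  0.495]
```

```bash
python3 - <<'E'
from h import *
c=load("wrist2.npz")
print(ray_at(c,[(266,63.9),(403.4,63.9),(266,73)],.1))
E
python3 -m handwheel '{"translation":[[0.13,-0.3,0.2],[0.13,-0.3,0.3],[0,0,0],[0,0,0],[0,0,0],[0,0,0]],"angular":[[0,0,0],[0,0,0],[0,0,0],[0,0,0],[0,0,0],[0,0,0]],"grip":[1,1,1,1,1,1]}';python3 plan.py 0.5512 0.0433 0.22 -89.25
```

```text
[[ 0.64532347  0.09353875  0.1       ]
 [ 0.64664411 -0.00564491  0.1       ]
 [ 0.63907712  0.09366818  0.1       ]]
time_s: 9.98
position: [0.5515, 0.0418, 0.2353]
eef_rot: [-2.233, 2.209, -0.0]
wrist_force: [0.7, -0.4, -5.5]
grip_width: 0.0133
t 9.98 p [0.5515 0.0418 0.2353] jawyaw -89.4 toolz [ 4.e-04  2.e-04 -1.e+00] F [ 0.7 -0.4 -5.5] w 0.0133 q [0.03  0.036 1.871 0.    1.235 1.591]
move in tool axes (units) [-0.038  0.007  0.383] turn units [-0.004  0.002 -0.025] move if turned first [-0.038  0.007  0.383]
```

```bash

python3 -m handwheel '{"translation":[[-0.04,0,0.2],[0,0,0.25],[0,0,0],[0,0,0],[0,0,0]],"angular":[[0,0,0],[0,0,0],[0,0,0],[0,0,0],[0,0,0]],"grip":[1,1,1,1,1]}';python3 plan.py 0.5512 0.0437 0.176 -89.25
python3 - <<'E'
from bench import eyes
import cv2
from h import *
c=eyes.camera("scene");cv2.imwrite(f"pics/s3.png",cv2.resize(c["pixels"][170:330,230:370,::-1],None,fx=3.7,fy=3.7,interpolation=cv2.INTER_CUBIC))
W=cloud(c);Z=W[...,2];X=W[...,0];Y=W[...,1]
m=(abs(X-.549)<.13)&(abs(Y-.043)<.11)&(Z>.158)&(Z<.186)
k,l,s,ce=cv2.connectedComponentsWithStats(m.astype(np.uint8));i=1+np.argmax(s[1:,4]);m=l==i
print(m.sum(),np.median(Z[m]),cv2.minAreaRect((W[m][:,:2]*1000).astype(np.float32)))
c=eyes.camera("wrist");W=cloud(c);Z=W[...,2];X=W[...,0];Y=W[...,1]
m=(abs(X-.549)<.13)&(abs(Y-.043)<.11)&(Z>.158)&(Z<.186)
k,l,s,ce=cv2.connectedComponentsWithStats(m.astype(np.uint8));i=1+np.argmax(s[1:,4]);m=l==i
P=W[m];print(P[:,0].max(),P[:,1].min(),P[:,1].max())
E
```

```text
time_s: 10.4
position: [0.5513, 0.0431, 0.2163]
eef_rot: [2.232, -2.209, -0.001]
wrist_force: [-0.8, -0.8, -4.8]
grip_width: 0.0137
t 10.4 p [0.5513 0.0431 0.2163] jawyaw -89.41 toolz [-9.e-04 -0.e+00 -1.e+00] F [-0.8 -0.8 -4.8] w 0.0137 q [0.033 0.05  1.892 0.    1.201 1.593]
move in tool axes (units) [-0.014  0.     1.007] turn units [ 0.009 -0.    -0.026] move if turned first [-1.400e-02  1.000e-03  1.007e+00]
2511 0.16066305172853954 ((552.3773193359375, 42.433349609375), (190.46006774902344, 131.49769592285156), 0.6458210945129395)
0.6451489676041436 -0.022574352687944995 0.10926410642444936
```

View pics/s3.png

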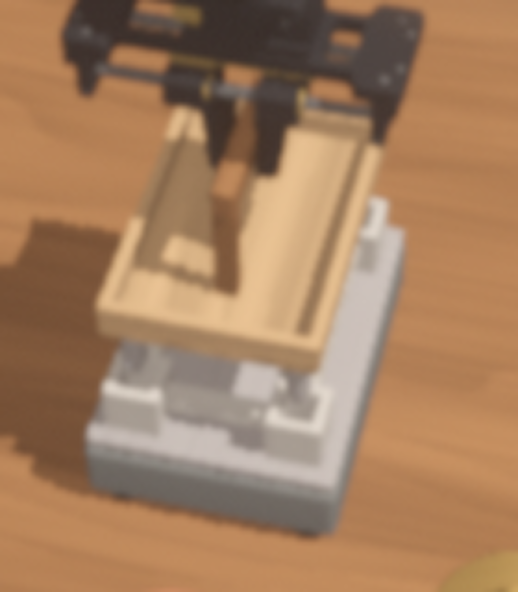

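```bash

python3 -m handwheel '{"translation":[[0,0.02,0.15],[0,0,0.15],[0,0,0.15],[0,0,0],[0,0,0]],"angular":[[0,0,0],[0,0,0],[0,0,0],[0,0,0],[0,0,0]],"grip":[1,1,1,1,1]}';python3 plan.py 0.5512 0.0437 0.176 -89.25
python3 -m handwheel '{"translation":[[0,0,0.15],[0,0,0.1],[0,0,0.0],[0,0,0]],"angular":[[0,0,0],[0,0,0],[0,0,0],[0,0,0]],"grip":[1,1,1,1]}';python3 plan.py 0.5512 0.0437 0.176 -89.25
```

```text
time_s: 10.92
position: [0.5501, 0.0431, 0.1976]
eef_rot: [2.232, -2.209, -0.002]
wrist_force: [-0.6, -0.0, -5.1]
grip_width: 0.0136
t 10.92 p [0.5501 0.0431 0.1976] jawyaw -89.41 toolz [-0.0021 -0.     -1.    ] F [-0.6 -0.  -5.1] w 0.0136 q [0.033 0.063 1.914 0.    1.167 1.593]
move in tool axes (units) [-0.016 -0.029  0.541] turn units [ 0.02  -0.    -0.027] move if turned first [-0.016 -0.028  0.541]
time_s: 11.25
position: [0.5505, 0.0431, 0.1882]
eef_rot: [2.232, -2.209, -0.001]
wrist_force: [0.2, -0.0, -5.1]
grip_width: 0.0132
t 11.25 p [0.5505 0.0431 0.1882] jawyaw -89.41 toolz [-0.001 -0.    -1.   ] F [ 0.2 -0.  -5.1] w 0.0132 q [0.033 0.071 1.923 0.    1.148 1.593]
move in tool axes (units) [-0.015 -0.019  0.305] turn units [ 0.01   0.    -0.027] move if turned first [-0.015 -0.019  0.305]
```

No contact force so far with the tips at about 77 mm, so they are inside the sockets and going freely.

```bash

python3 -m handwheel '{"translation":[[0,0,0.1],[0,0,0.1],[0,0,0.05],[0,0,0],[0,0,0]],"angular":[[0,0,0],[0,0,0],[0,0,0],[0,0,0],[0,0,0]],"grip":[1,1,1,1,1]}';python3 plan.py 0.5512 0.0437 0.176 -89.25
python3 -m handwheel '{"translation":[[0,0,0.04],[0,0,0.03],[0,0,0],[0,0,0]],"angular":[[0,0,0],[0,0,0],[0,0,0],[0,0,0]],"grip":[1,1,1,1]}';python3 plan.py 0.5512 0.0437 0.176 -89.25
```

```text
time_s: 11.67
position: [0.5506, 0.0431, 0.1784]
eef_rot: [2.233, -2.21, -0.001]
wrist_force: [-0.1, -0.3, -4.8]
grip_width: 0.0134
t 11.67 p [0.5506 0.0431 0.1784] jawyaw -89.41 toolz [-7.e-04  0.e+00 -1.e+00] F [-0.1 -0.3 -4.8] w 0.0134 q [0.033 0.08  1.933 0.    1.129 1.593]
move in tool axes (units) [-0.015 -0.016  0.06 ] turn units [ 0.006  0.    -0.027] move if turned first [-0.015 -0.016  0.06 ]
time_s: 12.0
position: [0.5508, 0.0431, 0.1759]
eef_rot: [2.233, -2.21, -0.0]
wrist_force: [-0.3, 0.1, -4.9]
grip_width: 0.0135
t 12.0 p [0.5508 0.0431 0.1759] jawyaw -89.41 toolz [-1.e-04  0.e+00 -1.e+00] F [-0.3  0.1 -4.9] w 0.0135 q [0.033 0.082 1.936 0.    1.124 1.593]
move in tool axes (units) [-0.016 -0.011 -0.003] turn units [ 0.001  0.    -0.027] move if turned first [-0.016 -0.011 -0.003]
```

```bash

python3 -m handwheel '{"translation":[[0,0,0.03],[0,0,0.03],[0,0,0],[0,0,0]],"angular":[[0,0,0],[0,0,0],[0,0,0],[0,0,0]],"grip":[1,1,1,1]}';python3 plan.py
```

```text
time_s: 12.33
position: [0.5512, 0.0425, 0.1752]
eef_rot: [-2.233, 2.21, -0.002]
wrist_force: [-4.9, -2.9, 5.2]
grip_width: 0.0132
t 12.33 p [0.5512 0.0425 0.1752] jawyaw -89.41 toolz [ 0.0011 -0.001  -1.    ] F [-4.9 -2.9  5.2] w 0.0132 q [ 3.300e-02  8.300e-02  1.936e+00 -1.000e-03  1.122e+00  1.593e+00]
```

```bash

python3 -m handwheel '{"translation":[[0,0,0.03],[0,0,0],[0,0,0]],"angular":[[0,0,0],[0,0,0],[0,0,0]],"grip":[1,1,1]}';python3 plan.py
cat > rim.py <<'E'
from bench import eyes
from h import *
import sys
c=eyes.camera("scene");W=cloud(c);cv2.imwrite(f"pics/{sys.argv[1]}.png",cv2.resize(c["pixels"][170:330,230:370,::-1],None,fx=3.7,fy=3.7,interpolation=cv2.INTER_CUBIC))
Z=W[...,2];X=W[...,0]-.5493;Y=W[...,1]-.043
a=np.radians(.7);x=X*np.cos(a)+Y*np.sin(a);y=-X*np.sin(a)+Y*np.cos(a)
b=(abs(x)<.11)&(abs(y)<.08)&(Z>.127)&(Z<.145)
print(b.sum(),cv2.minAreaRect((W[b][:,:2]*1000).astype(np.float32)))
print("rim z corners (far/near x, +-y):")
for sx in(1,-1):
    for sy in(1,-1):
        for nm,m in (("c",(abs(x*sx-.0925)<.003)&(abs(y*sy-.04)<.02)),):
            k=m&(Z>.12)&(Z<.15);print(sx,sy,k.sum(),np.percentile(Z[k],80).round(4) if k.sum() else None)
E
python3 rim.py s4
```

```text
time_s: 12.58
position: [0.5512, 0.0425, 0.1752]
eef_rot: [-2.233, 2.21, -0.003]
wrist_force: [-6.9, -3.2, 11.8]
grip_width: 0.0132
t 12.58 p [0.5512 0.0425 0.1752] jawyaw -89.41 toolz [ 0.0014 -0.001  -1.    ] F [-6.9 -3.2 11.8] w 0.0132 q [ 3.300e-02  8.200e-02  1.936e+00 -1.000e-03  1.121e+00  1.593e+00]
724 ((552.2359008789062, 42.211151123046875), (188.49429321289062, 130.9082794189453), 0.8125472068786621)
rim z corners (far/near x, +-y):
1 1 86 0.1344
1 -1 90 0.1347
-1 1 9 0.1274
-1 -1 1 0.1275
```

View pics/s4.png

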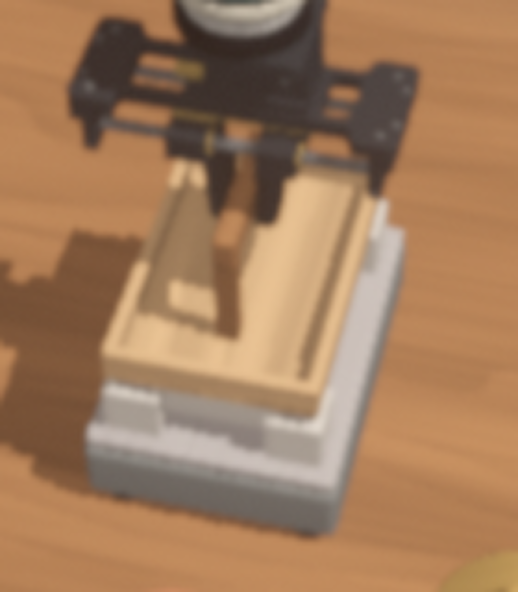

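```bash

python3 -m handwheel '{"translation":[[0,0.02,-0.03],[0,0,-0.02],[0,0,0]],"angular":[[0,0,0],[0,0,0],[0,0,0]],"grip":[1,1,1]}';python3 plan.py
python3 -m handwheel '{"translation":[[0,0,0],[0,0,0],[0,0,0],[0,0,0],[0,0,0],[0,0,0],[0,0,0],[0,0,0]],"angular":[[0,0,0],[0,0,0],[0,0,0],[0,0,0],[0,0,0],[0,0,0],[0,0,0],[0,0,0]],"grip":[0.8,0.6,0.4,0.4,0.4,0.4,0.4,0.4]}';python3 plan.py
```

```text
time_s: 12.88
position: [0.551, 0.0428, 0.1753]
eef_rot: [-2.232, 2.209, -0.003]
wrist_force: [-0.7, -2.5, 3.8]
grip_width: 0.0137
t 12.88 p [0.551  0.0428 0.1753] jawyaw -89.41 toolz [ 2.6e-03 -5.0e-04 -1.0e+00] F [-0.7 -2.5  3.8] w 0.0137 q [ 3.300e-02  8.100e-02  1.938e+00 -1.000e-03  1.120e+00  1.593e+00]
time_s: 13.55
position: [0.55, 0.0431, 0.1743]
eef_rot: [2.233, -2.21, -0.0]
wrist_force: [0.4, -0.6, -0.2]
grip_width: 0.0531
t 13.55 p [0.55   0.0431 0.1743] jawyaw -89.41 toolz [-2.e-04  1.e-04 -1.e+00] F [ 0.4 -0.6 -0.2] w 0.0531 q [0.033 0.082 1.939 0.    1.121 1.594]
```

Released with no residual force. I'll lift clear, then check the tray from the top and wrist cameras.

```bash

python3 -m handwheel '{"translation":[[0,0,-0.3],[0,0,-0.5],[0,0,-0.9],[0,0,-0.9],[0,0,-0.6],[0,0,0],[0,0,0]],"angular":[[0,0,0],[0,0,0],[0,0,0],[0,0,0],[0,0,0],[0,0,0],[0,0,0]],"grip":[0.4,0.4,0.4,0.4,0.4,0.4,0.4]}'
python3 -m handwheel '{"translation":[[0.6,0,0],[1,0,0],[1,0,0],[1,0,0],[1,0,0],[0,0,0],[0,0,0]],"angular":[[0,0,0],[0,0,0],[0,0,0],[0,0,0],[0,0,0],[0,0,0],[0,0,0]],"grip":[1,1,1,1,1,1,1]}'
python3 rim.py s5; python3 plan.py 0.505 -0.2532 0.12 -83.4
python3 - <<'E'
from bench import eyes
from h import *
c=eyes.camera("top");cv2.imwrite(f"pics/t5.png",c["pixels"][:,:,::-1])
W=cloud(c);Z=W[...,2];X=W[...,0];Y=W[...,1]
m=(abs(X-.549)<.12)&(abs(Y-.043)<.09)&(Z>.129)&(Z<.142);P=W[m]
print(m.sum(),cv2.minAreaRect((P[:,:2]*1000).astype(np.float32)))
print(np.linalg.lstsq(np.c_[P[:,0]-.549,P[:,1]-.043,np.ones(len(P))],P[:,2],rcond=None)[0])
m=(abs(X-.549)<.12)&(abs(Y-.043)<.09)&(Z>.185)&(Z<.21);P=W[m]
if m.sum()>5:print("handle",np.median(P[:,2]),cv2.minAreaRect((P[:,:2]*1000).astype(np.float32)),np.polyfit(P[:,0],P[:,2],1))
E
```

```text
time_s: 14.13
position: [0.5513, 0.0431, 0.3056]
eef_rot: [-2.23, 2.207, -0.006]
wrist_force: [0.1, -0.4, -0.8]
grip_width: 0.0526
time_s: 14.72
position: [0.5507, -0.1426, 0.3002]
eef_rot: [2.227, -2.213, -0.005]
wrist_force: [0.2, 1.0, -0.6]
grip_width: 0.0084
961 ((548.8545532226562, 42.21505355834961), (194.60740661621094, 130.8351593017578), 0.6870822906494141)
rim z corners (far/near x, +-y):
1 1 91 0.1339
1 -1 90 0.1347
-1 1 48 0.1348
-1 -1 44 0.1349
t 14.77 p [ 0.5509 -0.1412  0.3005] jawyaw -89.54 toolz [-0.0031  0.0016 -1.    ] F [-0.1  1.   0.5] w 0.0043 q [-2.950e-01  3.200e-02  1.754e+00  1.000e-03  1.358e+00  1.267e+00]
move in tool axes (units) [2.797 1.156 4.512] turn units [ 0.029  0.017 -1.023] move if turned first [2.649 1.461 4.513]
551 ((547.0963134765625, 41.40734100341797), (127.84159088134766, 189.32603454589844), 89.82652282714844)
[-9.16102398e-04 -1.55509034e-05  1.34150571e-01]
handle 0.20478564497818771 ((547.0534057617188, 42.026634216308594), (113.73853302001953, 14.218826293945312), 2.5676724910736084) [-0.00420465  0.20655524]
```

View pics/s5.png

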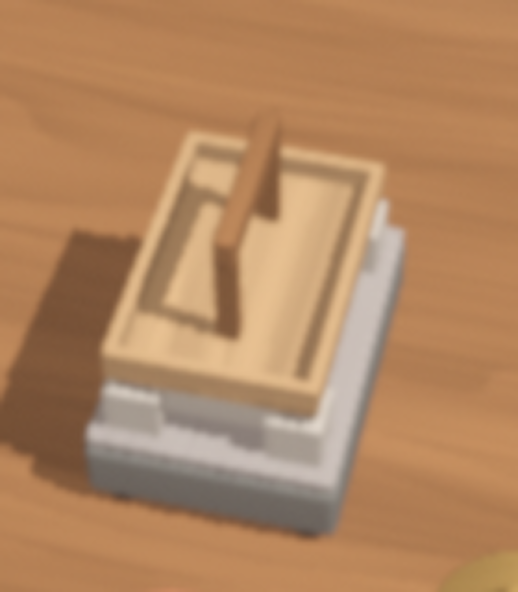

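View pics/t5.png

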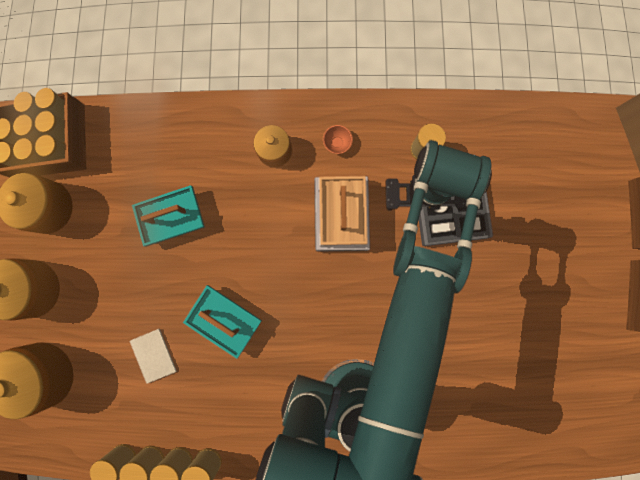

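The tray sits level: rim at 134.2 mm against 134 expected, with slopes under 0.1°. Next is the bar key.

```bash
python3 -m handwheel '{"translation":[[0.5,0.2,0],[0.6,0.3,0.5],[0.6,0.3,0.7],[0.6,0.3,0.8],[0.4,0.2,0.8],[0,0,0.8],[0,0,0.5],[0,0,0],[0,0,0]],"angular":[[0,0,-0.3],[0,0,-0.4],[0,0,-0.32],[0,0,0],[0,0,0],[0,0,0],[0,0,0],[0,0,0],[0,0,0]],"grip":[1,1,1,1,1,1,1,1,1]}'
python3 plan.py 0.505 -0.2532 0.08 -83.4
```

```text
time_s: 15.57
position: [0.5072, -0.2503, 0.1369]
eef_rot: [2.349, -2.085, -0.006]
wrist_force: [0.0, 0.3, 0.7]
grip_width: 0.0002
t 15.57 p [ 0.5072 -0.2503  0.1369] jawyaw -83.18 toolz [-0.0033  0.0022 -1.    ] F [0.  0.3 0.7] w 0.0002 q [-0.503  0.147  1.941  0.     1.058  0.949]
move in tool axes (units) [0.068 0.059 1.424] turn units [0.029 0.024 0.036] move if turned first [0.065 0.063 1.424]
```

```bash
python3 -m handwheel '{"translation":[[0.06,0.06,0.4],[0,0,0.4],[0,0,0.4],[0,0,0.2],[0,0,0],[0,0,0],[0,0,0]],"angular":[[0,0,0],[0,0,0],[0,0,0],[0,0,0],[0,0,0],[0,0,0],[0,0,0]],"grip":[1,1,1,1,1,1,1]}'
python3 plan.py 0.505 -0.2532 0.062 -83.4
```

```text
time_s: 16.15
position: [0.5074, -0.2554, 0.0843]
eef_rot: [-2.348, 2.086, -0.005]
wrist_force: [0.1, 0.6, 0.3]
grip_width: 0.0004
t 16.15 p [ 0.5074 -0.2554  0.0843] jawyaw -83.25 toolz [ 0.0026 -0.0014 -1.    ] F [0.1 0.6 0.3] w 0.0004 q [-0.51   0.207  1.98   0.     0.952  0.943]
move in tool axes (units) [-0.061  0.053  0.557] turn units [-0.023 -0.016  0.024] move if turned first [-0.06   0.052  0.557]
```

```bash
python3 -m handwheel '{"translation":[[-0.06,0.05,0.1],[0,0,0.1],[0,0,0.1],[0,0,0.1],[0,0,0.1],[0,0,0.06],[0,0,0],[0,0,0]],"angular":[[0,0,0],[0,0,0],[0,0,0],[0,0,0],[0,0,0],[0,0,0],[0,0,0],[0,0,0]],"grip":[1,1,1,1,1,1,1,1]}'
python3 plan.py
```

```text
time_s: 16.82
position: [0.5039, -0.253, 0.0622]
eef_rot: [-2.348, 2.088, 0.001]
wrist_force: [-6.4, 4.0, 17.1]
grip_width: 0.0001
t 16.82 p [ 0.5039 -0.253   0.0622] jawyaw -83.3 toolz [-2.e-04  2.e-04 -1.e+00] F [-6.4  4.  17.1] w 0.0001 q [-0.51   0.23   2.     0.     0.912  0.944]
```

Bottomed out (17 N at z = 62.2 mm). I'll hold briefly, then lift and move to the square key.

```bash
python3 -m handwheel '{"translation":[[0,0,-0.04],[0,0,0],[0,0,-0.3],[0,0,-0.6],[0,0,-0.6],[0,0,0],[0,0,0],[0,0,0]],"angular":[[0,0,0],[0,0,0],[0,0,0],[0,0,0],[0,0,0],[0,0,0],[0,0,0],[0,0,0]],"grip":[1,1,1,1,1,1,1,1]}'
python3 plan.py 0.516 -0.3445 0.12 -83.4
```

```text
time_s: 17.48
position: [0.5032, -0.2527, 0.1211]
eef_rot: [2.347, -2.087, -0.001]
wrist_force: [0.2, 0.2, -1.1]
grip_width: 0.0006
t 17.48 p [ 0.5032 -0.2527  0.1211] jawyaw -83.29 toolz [-7.e-04  3.e-04 -1.e+00] F [ 0.2  0.2 -1.1] w 0.0006 q [-0.51   0.157  1.961 -0.     1.024  0.944]
move in tool axes (units) [ 2.316 -0.05   0.026] turn units [0.006 0.004 0.018] move if turned first [ 2.316 -0.054  0.027]
```

```bash
python3 -m handwheel '{"translation":[[0.5,0,0],[0.6,0,0],[0.6,-0.03,0],[0.6,-0.02,0],[0,0,0],[0,0,0],[0,0,0],[0,0,0]],"angular":[[0,0,0],[0,0,0],[0,0,0],[0,0,0],[0,0,0],[0,0,0],[0,0,0],[0,0,0]],"grip":[1,1,1,1,1,1,1,1]}'
python3 plan.py 0.516 -0.3445 0.08 -83.4
```

```text
time_s: 18.15
position: [0.5155, -0.3426, 0.1204]
eef_rot: [-2.348, 2.087, 0.004]
wrist_force: [0.0, 0.3, -0.1]
grip_width: 0.0007
t 18.15 p [ 0.5155 -0.3426  0.1204] jawyaw -83.26 toolz [-0.002   0.0018 -1.    ] F [ 0.   0.3 -0.1] w 0.0007 q [-0.627  0.258  1.84   0.     1.046  0.826]
move in tool axes (units) [ 0.05  -0.008  1.009] turn units [0.017 0.019 0.023] move if turned first [ 0.048 -0.007  1.009]
```

```bash
python3 -m handwheel '{"translation":[[0.05,0,0.3],[0,0,0.4],[0,0,0.3],[0,0,0],[0,0,0],[0,0,0]],"angular":[[0,0,0],[0,0,0],[0,0,0],[0,0,0],[0,0,0],[0,0,0]],"grip":[1,1,1,1,1,1]}'
python3 plan.py 0.516 -0.3445 0.062 -83.4
```

```text
time_s: 18.65
position: [0.5167, -0.3458, 0.0816]
eef_rot: [-2.348, 2.087, 0.0]
wrist_force: [-0.4, -0.8, 0.6]
grip_width: 0.0006
t 18.65 p [ 0.5167 -0.3458  0.0816] jawyaw -83.27 toolz [-1.e-04  1.e-04 -1.e+00] F [-0.4 -0.8  0.6] w 0.0006 q [-0.63   0.304  1.862  0.     0.976  0.823]
move in tool axes (units) [-0.034  0.014  0.49 ] turn units [0.001 0.001 0.022] move if turned first [-0.034  0.014  0.49 ]
```

```bash
python3 -m handwheel '{"translation":[[-0.03,0,0.1],[0,0,0.1],[0,0,0.1],[0,0,0.1],[0,0,0.09],[0,0,0],[0,0,0],[0,0,0]],"angular":[[0,0,0],[0,0,0],[0,0,0],[0,0,0],[0,0,0],[0,0,0],[0,0,0],[0,0,0]],"grip":[1,1,1,1,1,1,1,1]}'
python3 plan.py
```

```text
time_s: 19.32
position: [0.5169, -0.3451, 0.0626]
eef_rot: [-2.347, 2.088, -0.001]
wrist_force: [0.3, 0.3, 4.4]
grip_width: 0.0004
t 19.32 p [ 0.5169 -0.3451  0.0626] jawyaw -83.29 toolz [ 8.e-04 -4.e-04 -1.e+00] F [0.3 0.3 4.4] w 0.0004 q [-0.629  0.325  1.874  0.     0.941  0.825]
```

Nearly down (4.4 N). A little further will make sure it bottoms.

```bash
python3 -m handwheel '{"translation":[[0,0,0.04],[0,0,0.02],[0,0,0],[0,0,0]],"angular":[[0,0,0],[0,0,0],[0,0,0],[0,0,0]],"grip":[1,1,1,1]}'; python3 plan.py
python3 -m handwheel '{"translation":[[0,0,0],[0,0,-0.3],[0,0,-0.7],[0,0,-0.9],[0,0,-0.9],[0,0,-0.9],[0,0,-0.5],[0,0,0],[0,0,0]],"angular":[[0,0,0],[0,0,0],[0,0,0],[0,0,0],[0,0,0],[0,0,0],[0,0,0],[0,0,0],[0,0,0]],"grip":[1,1,1,1,1,1,1,1,1]}'
python3 rim.py s6; python3 plan.py
python3 - <<'E'
from bench import eyes
from h import *
c=eyes.camera("scene");W=cloud(c);Z=W[...,2];X=W[...,0];Y=W[...,1];cv2.imwrite("pics/s7.png",c["pixels"][:,:,::-1])
for n,q in dict(r=(.571,-.2455),b=(.505,-.2533),s=(.516,-.3445),t=(.58,-.336)).items():
    m=(np.hypot(X-q[0],Y-q[1])<.009)&(Z<.08);print(n,m.sum(),np.median(Z[m]))
E
```

```text
time_s: 19.65
position: [0.5169, -0.3451, 0.0622]
eef_rot: [-2.348, 2.087, -0.001]
wrist_force: [-4.5, 4.1, 15.9]
grip_width: 0.0007
t 19.65 p [ 0.5169 -0.3451  0.0622] jawyaw -83.29 toolz [ 7.e-04 -4.e-04 -1.e+00] F [-4.5  4.1 15.9] w 0.0007 q [-0.629  0.326  1.874  0.     0.941  0.825]
time_s: 20.4
position: [0.5171, -0.3454, 0.2289]
eef_rot: [-2.347, 2.088, -0.005]
wrist_force: [0.4, 0.6, -0.2]
grip_width: 0.0007
967 ((547.97265625, 42.6021728515625), (196.63783264160156, 130.85028076171875), 0.4975370168685913)
rim z corners (far/near x, +-y):
1 1 91 0.1347
1 -1 95 0.1339
-1 1 55 0.1351
-1 -1 45 0.1348
t 20.45 p [ 0.516  -0.3446  0.2268] jawyaw -83.29 toolz [-7.e-04  4.e-04 -1.e+00] F [ 0.1 -0.2 -0.7] w 0.0006 q [-0.629  0.17   1.739 -0.     1.233  0.825]
r 29 0.06878772324322217
b 37 0.06888673431489062
s 31 0.06908776056340107
t 33 0.06921835088274123
```

View pics/s7.png

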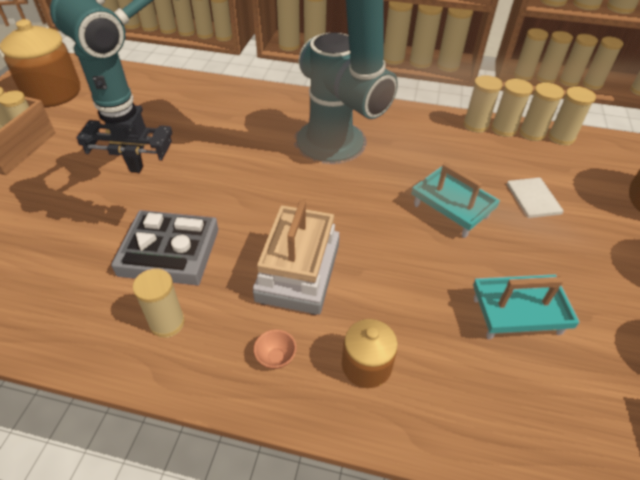

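The tray is seated at (297,245), all four keys are up, the bystanders haven't moved, and the robot is clear of everything. Handing in.

```bash
python3 -c "
from bench import order
print(order.job_done())"
```

```text
the job is handed in; nothing more can be done
None
```

I did the job in the order asked and handed it in at about 20.5 s of the 69 s allowed; handing in gives no verdict, so these are my own checks.

- **Keys:** I pressed the round key with the scale empty, then, once the tray was in place, the bar key and last the square key. Each bottomed out with the fingertips at 62.2–62.3 mm, about 6.7 mm of travel. The peak vertical wrist force was 10 N on the round key, 17 N on the bar and 16 N on the square. I never pressed the triangular key.
- **Tray:** I lowered it by its handle and met no contact until the posts reached the socket floors, then pressed it to about 12 N before letting go. After release, the rim measured level at 134.2 mm above the counter, against 134 mm expected. Its level did not change after the last two presses.
- **Final look:** All four keys were back up at about 69 mm. The canister, jar, bowl and turquoise trays look unmoved, by eye only. The arm was clear of everything.

**Disagreements:** The cameras differed by about 2 mm on the tray's final centre, which is within the 3 mm of play between post and socket. At the first downward press, the square key read only 4.4 N, so I pressed further until it bottomed.

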